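# Load the solder reel on its stand and lock it with the hairpin clip

## Robot

A 6-joint arm with a two-finger parallel gripper is mounted at the origin on a cart in front of the work surface, level with it; the furniture and walls round the work are solid. World frame = base frame: x ahead of the robot, y to its left, z up, the work surface at z = 0. Lengths are in mm, angles in rad, forces in N, time in s.
With the tool pointing down it reaches from about 400 to 925 mm from the base axis. Payload 12.5 kg.
Tool frame: the origin (TCP) lies midway between the tips of the shut fingers; the grasp point (between the pads) lies 19 mm behind it (env.pinch_z is the z of the grasp point in the tool frame, in mm); z points along the fingers, y is the line along which they close (so a half turn about z gives the same grasp; the last joint's range is limited). The gripper opens to 95 mm and grips with 3 to 60 N. Pads are 20 mm wide; open, the fingers measure 119 mm over their backs; the gripper's body (75 mm by 180 mm) begins 59 mm behind the grasp point.
Start: joints at [-1.224, 0.491, 1.559, -0, 1.092, -0.106], TCP at [273.453, -562.026, 186.961] pointing down, gripper open.
Joint ranges: [-3.1, 3.1], [-0.84, 2.19], [0.05, 2.79], [-1.13, 4.28], [0.06, 2.93], [-2.69, 2.69]. Speed limits (rad/s): [2.22, 2.22, 2.79, 3.14, 3.14, 3.14].

## Interface

Orientations are given as [roll, pitch, yaw] about the fixed x, y, z axes, in that order (R = Rz(yaw) Ry(pitch) Rx(roll)).
In Python, from cell import env, eyes gives the robot as it stands.
- The arm moves only by the shell command python3 -m inch 'ROWS'. ROWS is JSON, a list of rows, each a list of 3 entries, a list of its own where there are three numbers: the shift along the tool's x, y, z in units of 60 mm (1.0 is 60 mm), then the turn about the tool's z in units of 5 degrees (1.0 is 5 degrees), then the closure, from -1 (fully open) to 1 (shut). In form: [[[tx, ty, tz], turn, claw], ...]. A call has exactly 10 rows; each row shifts and turns the commanded pose from where the row before left it, along the tool's axes as they then stand; what a row does not reach is not made up. A row lasts 1/8 s, in which the tool goes at most 62.5 mm and 10.7 degrees, less where a joint would pass 70% of its speed; a pose out of reach is approached as far as the arm can. A call is refused whole if a number of a shift passes 1 or a number of a turn 1, either way. A call with a gripper value outside its range is refused whole. The fingers move at their own pace and stop on an object; the grip force is fixed at half the most. Time passes only in rows, so rows that do not move let the fingers close, or fill a call up. It gives the time, the measured TCP pose, the force, the opening and the grip force at its end, in the units of the state.
- env.state(): the state, without advancing time (a new reading comes with each control period).
- eyes.read_camera(name): name is "side" or "top"; returns a dict with "pixels" (384x512x3 uint8, red, green, blue), "fx", "fy", "cx", "cy" (pixels), "extrinsics" (4x4, takes a point from world to camera coordinates). Camera axes: x right, y down, z forward; pixel columns grow to the right and rows downward; lengths in mm; the calibration is good to about 2 mm. A picture is of the moment at which its call begins. There is no depth.
- env.job_done(): hands the job in; it is judged then, once.
Trained networks look in a picture, given as the dict that the camera call returned (one of the last four; its "shot" number tells which), for a name from the list of things; names that differ only in an ending like _2 or _b are one class to them, and where a whole thing is asked for, a point or a joint stands for the part that bears it (a point fixed in the world has none). Each returns a list of dicts, best first, with "score" (0 to 1); they miss things now and then, are a little off and sometimes report something else, mostly with a low value. They report only what shows in the picture. A call takes as long as a camera call. They do not tell look-alikes from the thing itself.
- eyes.boxes_of(name, picture): "centre" ([row, column] in pixels, amid what is visible of it).
- eyes.cut_out(name, picture): "mask" (384x512 bool, what is visible of it) and "centre" ([row, column] in pixels, amid what is visible of it).
- eyes.spot_point(name, picture): "centre" ([row, column] in pixels: a listed point, or the origin of a listed thing).
The state is a dict: "t": time; "joints": joint angles; "qvel": joint speeds; "tau": joint torques, N m; "eef_pos": TCP position; "tcp_rot": TCP orientation; "ft_force": force on the tool from outside, world axes, zero at the start; "moment": the same for the moment, N m; "opening": opening from 0.0 (shut) to 1.0 (fully open); "grip_force": force on a finger pad.
Only numpy, scipy, OpenCV 4.12 (cv2) and the standard library are available. Lean on these libraries where they do the work, as an engineer would, in place of code of your own. Each camera call takes 0.05 s, during which the arm holds its last target. There are 200 camera calls.

## Task

Put the solder reel over the stand's spindle so that it lies flat on the turntable, then lock it: push the hairpin clip by its rubber grip sideways onto the spindle, its long straight leg through the cross hole above the reel, until the wavy leg has snapped home round the shank. Nobody measured which way the cross hole is turned, so find it, and feel your way in gently: never force a clip that binds. Leave everything else on the bench where it is.

Things in the scene. Friction and masses are not known exactly. Their poses are not given: they have to be found in the camera images.
- stand: reel stand, fixed to the bench: round grey disc 102 mm across, 12 mm high; on it a braked turntable with a platter 54 mm across, its top 16 mm above the bench, and on its axis an upright steel spindle 18 mm in diameter with a rounded end, 72 mm above the bench. Origin: on the spindle's axis at bench height; z up; its x and y axes belong to the fixed disc and say nothing about the hole
- hole (a point): centre of the spindle's cross hole, on its axis, 58 mm above the bench, 6 mm above a seated reel. The hole is level, 5.5 mm in diameter, right through, countersunk to 7.5 mm at both mouths. This point's axes are the fixed disc's, NOT the hole's: the hole turns with the turntable and its heading is not measured
- spindle_end (a point): middle of the spindle's end, 72 mm above the bench. A dark slot across it runs in line with the cross hole. Seen from the robot, the hole's heading lies anywhere from 0.4 rad right of straight ahead (+x) to 1.45 rad left of it; it can be entered from either end. The turntable's brake (0.15 N m) does not yield to a gentle push
- reel: full reel of solder, 62 mm in diameter, 36 mm high, black flanges, paper ring on top, bore 22 mm, 0.25 kg, standing on the bench. Origin: centre of its underside, z up along the bore; seated, its underside is 16 mm above the bench
- clip: hairpin (R) clip of 4 mm steel wire lying flat, about 95 mm long: at its rear a black rubber-dipped bow, the grip (straight flanks 22 mm long, 22.6 mm wide over both, 9.6 mm high); from it two legs run along the clip's +x: a long straight one at y = -6.5 mm and, on its +y side, a shorter sprung wavy one. Origin: under the grip's middle at bench height, z up; the legs lie 4.8 mm above it
- clip_seat (a point): the point on the straight leg's centre line, 43.5 mm ahead of the grip's middle, that must come to the centre of the cross hole; x along the straight leg towards its tip. From about 22 mm short of the spindle's axis the wavy leg rides up on the shank against a push of 3 to 5 N; from about 11 mm short the clip draws itself in, and it is home at 0
- clip_tip (a point): tapered tip of the straight leg, 32.6 mm ahead of clip_seat; right through the hole it stands 9 mm past the axis. Over about 0.25 rad off the hole's heading it stops on the spindle or binds (felt at 3 N); less far off it goes in, but beyond a play of some 0.15 rad it bears on the hole with a moment about the spindle's axis (0.05 N m at 0.25 rad) that tends to turn it into line
- clip_leg (a joint): spring angle of the wavy leg: 0 rad relaxed, 0.07 to 0.1 when its bulge stands on the shank, back at 0 when snapped home
- multimeter: hand multimeter, 135 x 66 x 43 mm, a bystander at the back. Origin: centre of its underside
- fuse_box: small pale box, 28 x 52 x 16 mm, a bystander behind the stand. Origin: centre of its underside
- test_board: small green circuit board, 50 x 72 x 15 mm, a bystander at the back left. Origin: centre of its underside
- screw_jar: round jar with a lid, 53 mm across, 42 mm high, a bystander to the right of the reel. Origin: centre of its underside
- marker: black marker pen, 135 mm long, a bystander lying at the right. Origin: centre of its underside
Mind the look-alikes: they are no part of the job. There is more than one size of the clip; the one meant has the size given above.

How it is judged:
By the outcome, as a careful person would: the job done as asked, in the order asked, and still so for the second after the job is handed in, with the robot touching nothing.
It also fails if it takes over 72 s, if anything falls off the work surface, if the arm or the gripper's body presses on something with over 40 N, if the wrist force passes 120 N, or if a joint passes its speed limit or range.

## Working session

There is one attempt and no reset: what is moved stays moved. The work goes in short steps, Python scripts to look and compute and a shell command to move; the robot and the scene stay as the last step left them, time stands still between calls to the robot, and variables do not carry over. Pictures are saved under pics/ and viewed, at most 10 in all, crops included, and the job is handed in when it is done.

```bash
ls; mkdir -p pics
cat > h.py <<'E'
import numpy as np, cv2
from cell import env, eyes
def ray(p,rc):
    E=np.array(p["extrinsics"]);R=E[:3,:3];t=E[:3,3]
    d=R.T@np.array([(rc[1]-p["cx"])/p["fx"],(rc[0]-p["cy"])/p["fy"],1.]);return -R.T@t,d
def at(p,rc,z):
    o,d=ray(p,rc);return o+d*(z-o[2])/d[2]
def proj(p,X):
    E=np.array(p["extrinsics"]);c=E[:3,:3]@np.array(X)+E[:3,3];return [p["cy"]+p["fy"]*c[1]/c[2],p["cx"]+p["fx"]*c[0]/c[2]]
def save(p,n,crop=None,s=1):
    im=p["pixels"][:,:,::-1]
    if crop: im=im[crop[0]:crop[1],crop[2]:crop[3]]
    cv2.imwrite("pics/"+n,cv2.resize(im,None,fx=s,fy=s,interpolation=cv2.INTER_CUBIC))
E
python3 - <<'E'
from h import *
np.set_printoptions(precision=1,suppress=True)
for n in("top","side"):
    p=eyes.read_camera(n); save(p,n+"0.png",None,1.5)
    print(n,p["fx"],ray(p,(192,256)))
    for th,z in(("stand",0),("spindle_end",72),("hole",58),("reel",0),("clip",0),("clip_seat",4.8),("clip_tip",4.8),("screw_jar",0),("fuse_box",0),("multimeter",0),("test_board",0),("marker",0)):
        for d in eyes.spot_point(th,p)[:3]: print(th,round(d["score"],2),np.array(d["centre"]),at(p,d["centre"],z)[:2])
print(env.state(),env.pinch_z)
E
```

```text
pics
top 491.87502553636654 (array([ 417.9, -389.1, 1491.8]), array([ 0.1, -0. , -1. ]))
stand 0.66 [204.5 213.9] [ 489.4 -270.2]
spindle_end 0.71 [199.  209.7] [ 502.  -263.9]
hole 0.6 [200.5 209.7] [ 498.5 -262.7]
hole 0.16 [257.4 200.9] [ 334.2 -235.6]
reel 0.5 [223.2 257.3] [ 430.5 -400.8]
clip 0.78 [260.5 360.8] [ 312.9 -711. ]
clip 0.62 [258.7 222. ] [ 325.8 -292.8]
clip_seat 0.8 [241.8 352.6] [ 369.6 -687. ]
clip_tip 0.8 [225.2 345.9] [ 419.9 -668.3]
clip_tip 0.47 [255.4 196.7] [ 337.3 -217.4]
screw_jar 0.78 [200.  290.2] [ 499.2 -502. ]
fuse_box 0.49 [171.5 193.6] [ 591.  -209.4]
fuse_box 0.46 [258.6 222.7] [ 326.1 -294.9]
multimeter 0.82 [136.1 172.9] [ 701. -147.]
test_board 0.85 [174.3 145.6] [584.8 -63.6]
marker 0.65 [231.2 302.3] [ 404.1 -536.5]
side 350.97055472299905 (array([  296.6, -1250.4,   703.9]), array([ 0.2,  0.8, -0.6]))
stand 0.62 [175.4 243.2] [ 513.1 -239.5]
stand 0.53 [148.4 252.6] [594.8 -64.8]
spindle_end 0.78 [159.6 242.6] [ 511.9 -249.3]
hole 0.88 [165.3 239.7] [ 498.4 -259.9]
reel 0.64 [205.2 229.4] [ 431.  -389.5]
clip 0.61 [191.5 196.5] [ 340.2 -285.5]
clip_seat 0.77 [281.9 233. ] [ 376.3 -691. ]
clip_seat 0.4 [183.  194.9] [ 341.2 -241.5]
clip_tip 0.74 [270.7 246.7] [ 417.4 -666.5]
clip_tip 0.48 [175.4 186.8] [ 319.6 -186.1]
clip_tip 0.22 [226.2 264.5] [ 508.2 -520.7]
screw_jar 0.53 [225.1 265.5] [ 513.9 -512. ]
fuse_box 0.54 [167.3 265.8] [ 605.  -213.2]
multimeter 0.6 [154.7 283.7] [ 696.9 -148.6]
test_board 0.6 [148.  252.7] [596.  -61.9]
marker 0.59 [238.6 229.7] [ 400.7 -536.4]
{'t': 1.3, 'joints': array([-1.2,  0.5,  1.6,  0. ,  1.1, -0.1]), 'qvel': array([ 0., -0., -0.,  0.,  0.,  0.]), 'tau': array([  0. , -61.2, -25.8,   0.1,   0. ,   0. ]), 'eef_pos': array([ 273.5, -562. ,  187. ]), 'tcp_rot': array([ 3.1, -0. ,  0.5]), 'ft_force': array([0.2, 0.6, 0.4]), 'moment': array([ 0., -0., -0.]), 'grip_force': 0.0, 'opening': 0.9989188981723479} -18.8
```

View pics/top0.png

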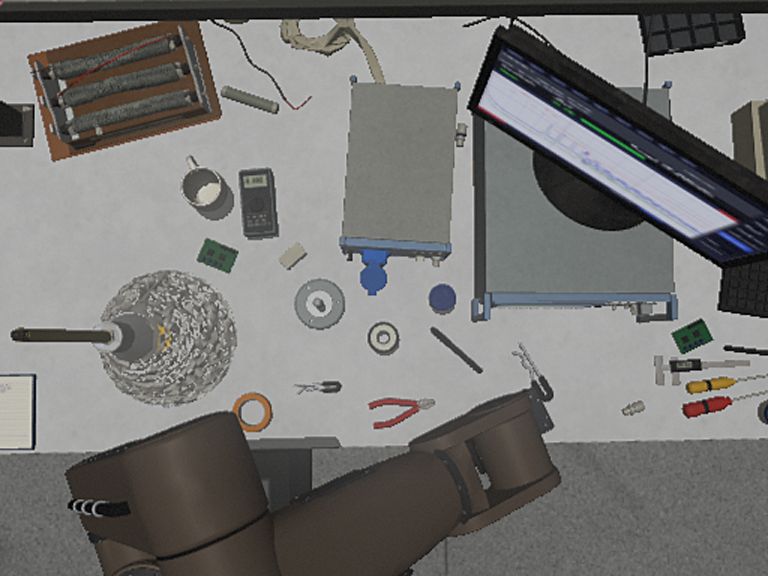

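View pics/side0.png

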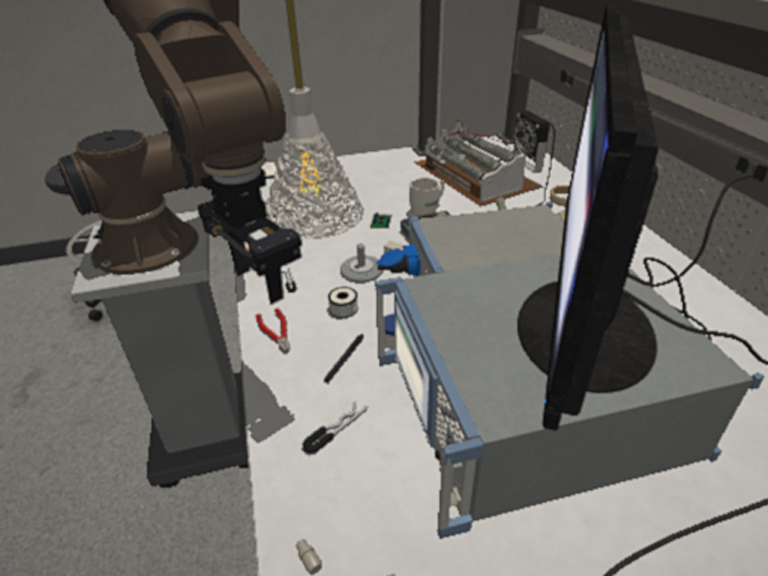

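The top view has a small clip at about (213,258) in native pixels, roughly 93 mm long, which is the right one. The clip at (355,245) is oversized. The reel is at (255,225) and the stand at (213,203). Next I'll refine these and look at the slot.

Run:
```python
from h import *
np.set_printoptions(precision=1,suppress=True)
p={n:eyes.read_camera(n) for n in("top","side")}
def cent(m): r,c=np.nonzero(m); return r.mean(),c.mean()
for n in p:
    q=p[n]
    for th,z in(("stand",8),("reel",18),("clip",4.8)):
        for d in eyes.cut_out(th,q)[:2]:
            m=d["mask"]; 
            if m.sum()<10: continue
            print(n,th,round(d["score"],2),m.sum(),at(q,cent(m),z)[:2])
            cn=max(cv2.findContours(m.astype(np.uint8),0,1)[0],key=len)
            if th!="clip" and len(cn)>5:
                e=cv2.fitEllipse(cn);print("  ell",at(q,(e[0][1],e[0][0]),z)[:2],e[1])
            if th=="clip":
                pts=np.array([at(q,rc,4.8)[:2] for rc in np.argwhere(m)]);c=pts.mean(0);u=np.linalg.svd(pts-c)[2][0];u*=np.sign(u[1]);s=(pts-c)@u
                print("  clip len",np.ptp(s),"dir",u*100,"rear",c+u*s.min(),"front",c+u*s.max(),np.arctan2(u[1],u[0]))
t=p["top"]["pixels"];s=p["side"]["pixels"]
f=lambda im,r,c,h:cv2.resize(im[r-h:r+h,c-h:c+h,::-1],(400,400),interpolation=cv2.INTER_NEAREST)
print([proj(p[n],(500,-262,72)) for n in p],[proj(p[n],(325,-260,5)) for n in p],[proj(p[n],(430,-395,36)) for n in p])
cv2.imwrite("pics/z.png",np.hstack([f(t,201,212,14),f(s,164,241,14)]))
cv2.imwrite("pics/z2.png",np.hstack([f(t,257,213,20),f(t,224,256,14)]))
```

```text
top stand 0.87 933 [ 496.4 -267.3]
  ell [ 496.4 -267.2] (32.94468307495117, 34.242671966552734)
top reel 0.63 310 [ 428.  -393.5]
  ell [ 427.9 -393.6] (20.008594512939453, 20.292423248291016)
top clip 0.68 126 [ 330.1 -284.9]
  clip len 81.04143034386185 dir [ -0.9 100. ] rear [ 330.3 -308.3] front [ 329.6 -227.2] 1.579514863225761
top clip 0.49 168 [ 319.1 -711.3]
  clip len 75.94776002910747 dir [84.8 53. ] rear [ 295.3 -726.2] front [ 359.7 -685.9] 0.559154992029423
side reel 0.69 330 [ 429.  -388.6]
  ell [ 428.9 -388.7] (18.987293243408203, 20.466968536376953)
side reel 0.62 112 [ 407.  -541.1]
  ell [ 417.9 -529.7] (3.454763889312744, 44.55331039428711)
side clip 0.53 374 [ 337.5 -698.7]
  clip len 110.59801210849439 dir [88.  47.5] rear [ 298. -720.] front [ 395.3 -667.5] 0.4948954954913523
side clip 0.48 34 [ 333.8 -282. ]
  clip len 41.537819697130004 dir [ 5.4 99.9] rear [ 332.8 -299.7] front [ 335.  -258.2] 1.5168669984612224
[[np.float64(199.70787515021254), np.float64(209.03299593956595)], [np.float64(162.05829208619986), np.float64(240.09092269063984)]] [[np.float64(259.27484340032225), np.float64(210.94778912628766)], [np.float64(186.80266259191396), np.float64(190.84823758135013)]] [[np.float64(223.31095772723253), np.float64(255.43957640470222)], [np.float64(197.33656231589188), np.float64(228.66915136580587)]]
```

View pics/z.png

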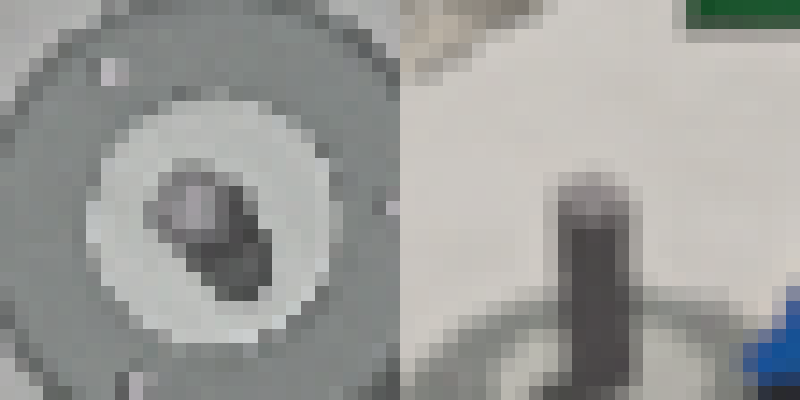

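View pics/z2.png

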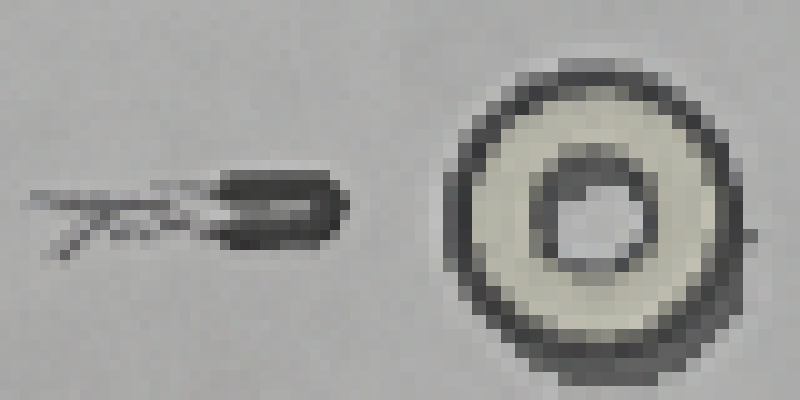

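The spindle stands near (496,-267), and its end is only about 6 px wide in the picture. The reel is near (428,-393) and the clip's grip near (330,-291), heading about 1.57. I'll average frames to find the slot and work out the first move.

```bash
cat >> h.py <<'E'
def go(x,y,z,yaw=None):
    """units for the moves: shift at current yaw, then turn units, and the shift in the axes after the turn"""
    s=env.state();p=np.array(s["eef_pos"]);r=s["tcp_rot"];d=np.array([x,y,z])-p
    def u(w): c,n=np.cos(w),np.sin(w);return np.round(np.array([d[0]*c+d[1]*n,d[0]*n-d[1]*c,-d[2]])/60,3)
    print("t",round(s["t"],2),"tcp",p.round(1),"rpy",np.round(r,3),"j",np.round(s["joints"],2),"F",np.round(s["ft_force"],1),"M",np.round(s["moment"],2),"open",round(s["opening"],3),"grip",round(s["grip_force"],1))
    print("shift now",u(r[2]))
    if yaw is not None: print("turn",round(-np.degrees((yaw-r[2]))/5,2),"shift after turn",u(yaw))
E
python3 - <<'E'
from h import *
np.set_printoptions(precision=0,suppress=True,linewidth=200)
A=np.mean([eyes.read_camera("top")["pixels"].astype(float) for _ in range(6)],0)
print(A[196:209,206:218].mean(2))
B=np.mean([eyes.read_camera("side")["pixels"].astype(float) for _ in range(6)],0)
print(B[160:172,236:248].mean(2))
go(428,-393,60)
E
```

```text
[[149. 183. 186. 183. 182. 183. 182. 181. 180. 181. 182. 186.]
 [180. 186. 185. 185. 185. 185. 184. 184. 182. 180. 181. 182.]
 [187. 187. 185. 191. 156. 149. 164. 187. 186. 184. 181. 180.]
 [186. 184. 191. 151. 119. 127. 113. 144. 158. 186. 185. 181.]
 [182. 186. 174. 129. 129. 157. 146. 106.  82. 152. 183. 183.]
 [179. 184. 135. 134. 142. 160. 143. 106.  75. 120. 181. 182.]
 [180. 183. 137. 113. 144. 156. 146. 104.  77.  76. 188. 186.]
 [184. 185. 178. 125. 109. 115. 106.  96.  75.  68. 108. 183.]
 [187. 184. 186. 179. 134.  86.  73.  74.  75.  89.  82. 184.]
 [190. 189. 186. 188. 185.  99.  78.  83.  93.  95.  82. 186.]
 [189. 188. 189. 188. 190. 184. 101.  86.  91.  89.  77. 181.]
 [186. 188. 186. 189. 188. 191. 183.  99.  80.  77. 165. 186.]
 [134. 185. 188. 185. 188. 190. 191. 178. 178. 174. 183. 184.]]
[[197. 198. 198. 198. 198. 198. 198. 196. 195. 195. 195. 195.]
 [198. 198. 198. 196. 191. 194. 198. 196. 195. 195. 194. 193.]
 [199. 193. 178. 166. 157. 171. 187. 197. 196. 196. 194. 193.]
 [199. 182. 143. 136. 137. 141. 157. 188. 197. 196. 195. 195.]
 [200. 174. 112. 125. 135. 122. 128. 169. 196. 196. 195. 195.]
 [200. 174.  96.  95. 104.  94. 108. 160. 197. 197. 195. 196.]
 [202. 176.  94.  70.  75.  73. 100. 161. 198. 197. 195. 196.]
 [201. 177.  96.  70.  72.  72. 101. 163. 198. 196. 194. 194.]
 [202. 178.  98.  72.  72.  73. 102. 163. 199. 197. 195. 195.]
 [202. 180. 111.  73.  74.  72.  93. 149. 191. 198. 197. 196.]
 [180. 160. 105.  73.  74.  74.  80. 120. 157. 169. 175. 177.]
 [144. 128.  90.  72.  75.  74.  76. 105. 131. 135. 140. 143.]]
t 2.3 tcp [ 274. -562.  187.] rpy [3. 0. 0.] j [-1.  0.  2. -0.  1. -0.] F [-1.  0.  0.] M [-0.  0. -0.] open 0.998 grip 0.0
shift now [ 4. -1.  2.]
```

```bash
python3 -c "
from h import *
np.set_printoptions(suppress=True)
go(428,-393,60,0.45)"
```

```text
t 2.3 tcp [ 273.5 -562.   187. ] rpy [3.142 0.    0.453] j [-1.22  0.49  1.56 -0.    1.09 -0.11] F [-0.6  0.5  0.4] M [-0.07  0.02 -0.02] open 0.998 grip 0.0
shift now [ 3.549 -1.406  2.116]
turn 0.03 shift after turn [ 3.545 -1.416  2.116]
```

```bash
python3 -m inch '[[[0.592,-0.235,0.2],0,-1],[[0.592,-0.235,0.2],0,-1],[[0.592,-0.235,0.2],0,-1],[[0.592,-0.235,0.2],0,-1],[[0.592,-0.235,0.2],0,-1],[[0.589,-0.231,0.2],0,-1],[[0,0,0.6],0,-1],[[0,0,0.6],0,-1],[[0,0,0.6],0,-1],[[0,0,0],0,-1]]'; python3 -m inch '[[[0,0,0],0,0],[[0,0,0],0,1],[[0,0,0],0,1],[[0,0,0],0,1],[[0,0,0],0,1],[[0,0,0],0,1],[[0,0,0],0,1],[[0,0,0],0,1],[[0,0,0],0,1],[[0,0,0],0,1]]'; python3 -c "
from h import *
go(428,-393,6)"
```

```text
t: 3.55
eef_pos: [427.2, -392.0, 5.1]
tcp_rot: [-3.138, 0.001, 0.453]
ft_force: [-0.7, -0.6, 0.3]
opening: 0.998
grip_force: 0.0
t: 4.8
eef_pos: [428.0, -392.9, 7.5]
tcp_rot: [3.142, -0.0, 0.453]
ft_force: [-1.3, 1.6, 10.9]
opening: 0.028
grip_force: 5.7
t 4.8 tcp [ 428.  -392.9    7.5] rpy [ 3.142 -0.     0.453] j [-0.86  0.66  1.82  0.    0.65  0.26] F [-1.3  1.6 10.9] M [0.52 0.29 0.06] open 0.028 grip 5.7
shift now [-0.001  0.001  0.026]
```

Run:
```python
from h import *
p=eyes.read_camera("top");q=eyes.read_camera("side")
f=lambda im,r,c,h:cv2.resize(im[r-h:r+h,c-h:c+h,::-1],(400,400),interpolation=cv2.INTER_CUBIC)
cv2.imwrite("pics/a.png",np.hstack([f(p["pixels"],220,256,50),f(q["pixels"],195,229,50)]))
for n in(p,q):
  print([ (d["score"],at(n,d["centre"],0).round(1)) for d in eyes.spot_point("reel",n)[:2]])
```

```text
[(0.74, array([ 502.7, -253.6,    0. ]))]
[(0.86, array([ 438.4, -387. ,    0. ]))]
```

View pics/a.png

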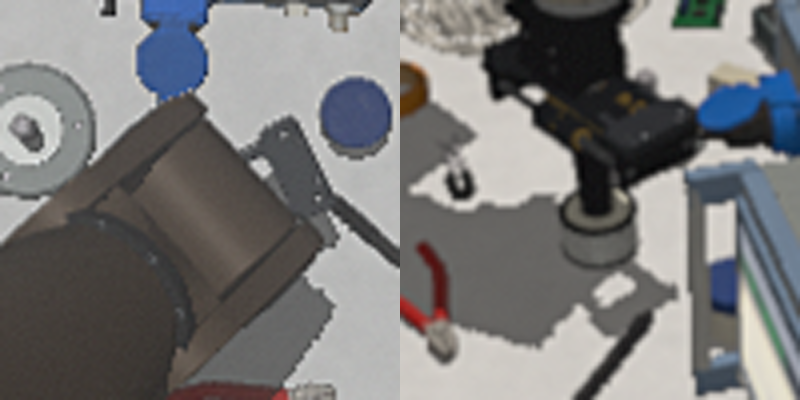

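The side view shows the reel around (597,225) in the crop, with the shut fingers apparently behind it or in its bore. I'll zoom in with the projected TCP drawn over it.

Run:
```python
from h import *
q=eyes.read_camera("side");h=28;r0,c0=190,228
im=cv2.resize(q["pixels"][r0-h:r0+h,c0-h:c0+h,::-1],(560,560),interpolation=cv2.INTER_CUBIC)
def dot(X,col):
    r,c=proj(q,X);cv2.circle(im,(int((c-c0+h+.5)*10),int((r-r0+h+.5)*10)),3,col,-1)
T=env.state()["eef_pos"]
for z in(0,19,40,60):dot((T[0],T[1],T[2]+z),(0,0,255))
for a in np.linspace(0,6.28,40):
    for z in(0,36):dot((428+31*np.cos(a),-393+31*np.sin(a),z),(0,255,0))
cv2.imwrite("pics/b.png",im)
for d in eyes.cut_out("reel",q)[:2]:
    m=d["mask"];rc=np.argwhere(m);print(d["score"],m.sum(),rc.min(0),rc.max(0))
```

```text
0.51 299 [192 219] [211 238]
```

View pics/b.png

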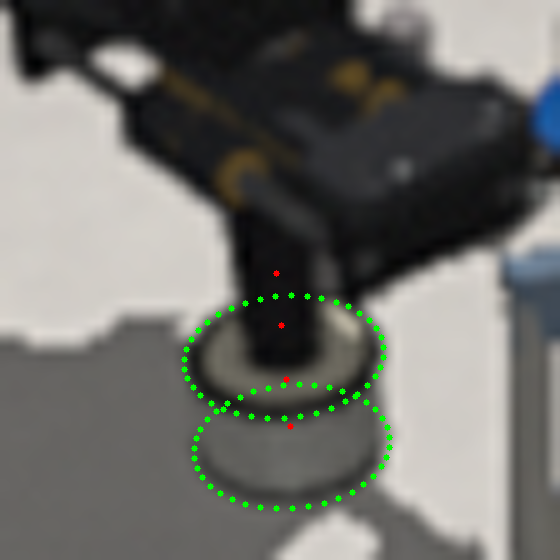

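```bash
python3 -m inch '[[[0,0,-0.05],0,1],[[0,0,-0.05],0,1],[[0,0,-0.1],0,1],[[0,0,-0.1],0,1],[[0,0,-0.1],0,1],[[0,0,-0.2],0,1],[[0,0,-0.2],0,1],[[0,0,-0.2],0,1],[[0,0,-0.2],0,1],[[0,0,0],0,1]]'
python3 - <<'E'
from h import *
q=eyes.read_camera("side")
for d in eyes.cut_out("reel",q)[:2]:
    m=d["mask"];rc=np.argwhere(m);print(d["score"],m.sum(),rc.min(0),rc.max(0))
for d in eyes.spot_point("reel",q)[:2]:print(d["score"],at(q,d["centre"],0))
h=28;r0,c0=190,228
cv2.imwrite("pics/c.png",cv2.resize(q["pixels"][r0-h:r0+h,c0-h:c0+h,::-1],(560,560),interpolation=cv2.INTER_CUBIC))
E
```

```text
t: 6.35
eef_pos: [428.3, -393.4, 80.0]
tcp_rot: [3.14, -0.0, 0.453]
ft_force: [-0.1, -0.1, -0.8]
opening: 0.003
grip_force: 0.0
0.55 325 [191 220] [210 238]
0.56 [ 435.59586935 -389.32728502    0.        ]
```

View pics/c.png

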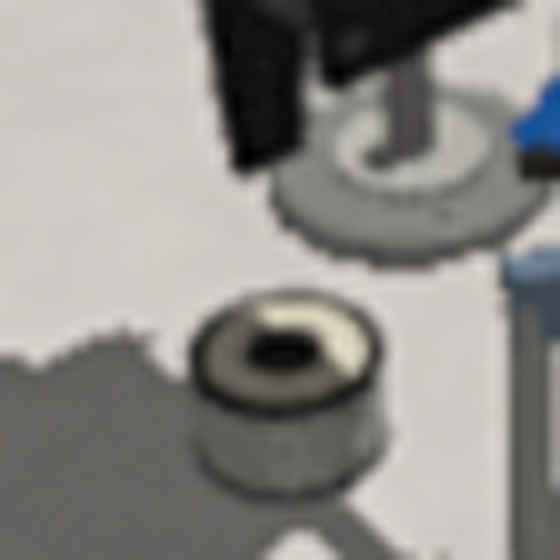

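The reel is still standing where it was, at about crop (287,395), and the fingers are clear of it. I'll try the grasp again, closing in steps and checking.

```bash
python3 -m inch '[[[0,0,0],0,-1],[[0,0,0],0,-1],[[0,0,0],0,-1],[[0,0,0],0,-1],[[0,0,0],0,-1],[[0,0,0.3],0,-1],[[0,0,0.3],0,-1],[[0,0,0.3],0,-1],[[0,0,0.2],0,-1],[[0,0,0],0,-1]]'
python3 - <<'E'
from h import *
q=eyes.read_camera("side")
h=28;r0,c0=190,228
cv2.imwrite("pics/d.png",cv2.resize(q["pixels"][r0-h:r0+h,c0-h:c0+h,::-1],(560,560),interpolation=cv2.INTER_CUBIC))
E
```

```text
t: 7.75
eef_pos: [427.8, -392.8, 12.3]
tcp_rot: [-3.14, 0.0, 0.453]
ft_force: [0.8, 0.3, -0.0]
opening: 0.976
grip_force: 0.0
```

View pics/d.png

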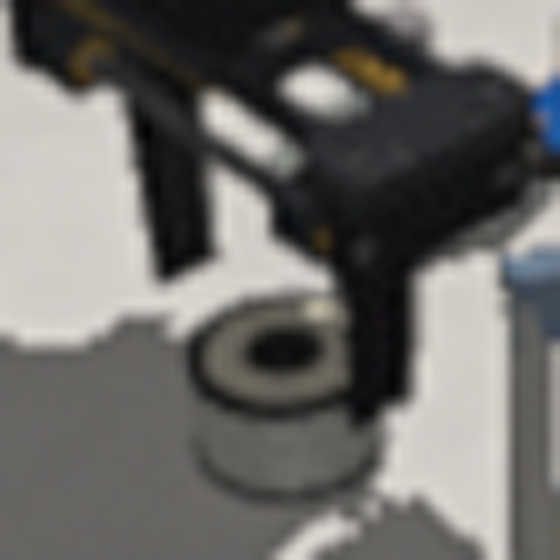

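The open fingertips show at crop (180,270) and (380,412). That looks higher than the TCP reading, as if the fingers swing on an arc. I'll measure it.

Run:
```python
from h import *
q=eyes.read_camera("side");T=np.array(env.state()["eef_pos"]);y=env.state()["tcp_rot"][2];v=np.array([np.sin(y),-np.cos(y),0])
for cr in((375,415),(180,275),(400,400)):
    rc=(162+cr[1]/10-.5,200+cr[0]/10-.5);o,d=ray(q,rc)
    # solve o+d*s = T+v*a+z*b
    s,a,b=np.linalg.solve(np.c_[d,-v,[0,0,-1.]],T-o);print("along",a.round(1),"above TCP",b.round(1))
for a in(-47,47):print([np.round(10*(np.array(proj(q,T+v*a+[0,0,b]))-[162,200]+.5)) for b in(0,20,40)])
```

```text
along 44.8 above TCP 25.5
along -54.6 above TCP 24.5
along 57.8 above TCP 38.9
[array([346., 201.]), array([297., 195.]), array([246., 190.])]
[array([483., 384.]), array([433., 380.]), array([381., 377.])]
```

```bash
python3 -m inch '[[[0,0,0.15],0,-1],[[0,0,0.14],0,-1],[[0,0,0],0,-0.8],[[0,0,0],0,-0.6],[[0,0,0],0,-0.5],[[0,0,0],0,-0.4],[[0,0,0],0,-0.3],[[0,0,0],0,-0.2],[[0,0,0],0,-0.2],[[0,0,0],0,-0.2]]'
python3 - <<'E'
from h import *
go(428,-393,-5)
E
```

```text
t: 9.1
eef_pos: [428.1, -393.1, -4.3]
tcp_rot: [3.141, -0.0, 0.453]
ft_force: [-0.1, -0.8, 1.7]
opening: 0.647
grip_force: 30.0
t 9.1 tcp [ 428.1 -393.1   -4.3] rpy [ 3.141 -0.     0.453] j [-0.86  0.68  1.83 -0.    0.63  0.26] F [-0.1 -0.8  1.7] M [-0.03  0.   -0.03] open 0.647 grip 30.0
shift now [-0.001 -0.002  0.011]
```

```bash
python3 -m inch '[[[0,0,0],0,-0.6],[[0,0,0],0,-0.7],[[0,0,0],-1,-0.7],[[0,0,0],-1,-0.7],[[0,0,0],-1,-0.7],[[0,0,0],-1,-0.7],[[0,0,0],-1,-0.7],[[0,0,0],-1,-0.7],[[0,0,0],-1,-0.7],[[0,0,0],-1,-0.7]]'; python3 -m inch '[[[0,0,0],-1,-0.7],[[0,0,0],-1,-0.7],[[0,0,0],-1,-0.7],[[0,0,0],-1,-0.7],[[0,0,0],-1,-0.7],[[0,0,0],-1,-0.7],[[0,0,0],-1,-0.7],[[0,0,0],-1,-0.7],[[0,0,0],-1,-0.7],[[0,0,0],-1,-0.7]]';  python3 -m inch '[[[0,0,0],0,-0.5],[[0,0,0],0,-0.4],[[0,0,0],0,-0.3],[[0,0,0],0,-0.2],[[0,0,0],0,-0.2],[[0,0,0],0,-0.2],[[0,0,-0.1],0,-0.2],[[0,0,-0.3],0,-0.2],[[0,0,-0.6],0,-0.2],[[0,0,-0.5],0,-0.2]]'
python3 - <<'E'
from h import *
p=eyes.read_camera("side")
go(496.5,-267,75,2.024)
print([(d["score"],at(p,d["centre"],70).round(1)) for d in eyes.spot_point("reel",p)])
E
```

```text
t: 10.35
eef_pos: [428.0, -392.9, -4.5]
tcp_rot: [-3.141, -0.0, 1.154]
ft_force: [-0.7, 0.7, 0.7]
opening: 0.85
grip_force: 0.0
t: 11.6
eef_pos: [428.0, -392.9, -4.5]
tcp_rot: [-3.142, -0.0, 2.027]
ft_force: [-0.6, -0.7, -0.6]
opening: 0.851
grip_force: 0.0
t: 12.85
eef_pos: [428.1, -393.1, 87.9]
tcp_rot: [3.141, 0.001, 2.024]
ft_force: [0.1, 0.2, -3.4]
opening: 0.646
grip_force: 30.0
t 12.9 tcp [ 429.2 -394.3   91.5] rpy [3.14  0.006 2.024] j [-0.86  0.54  1.77 -0.    0.83 -1.31] F [ 1.4 -1.5  1.4] M [-0.07 -0.26  0.01] open 0.643 grip 30.0
shift now [1.416 1.937 0.275]
turn -0.0 shift after turn [1.416 1.938 0.275]
[(0.76, array([ 439.7, -351.8,   70. ]))]
```

```bash
python3 -m inch '[[[0.137,0.19,0],0,-0.2],[[0.25,0.35,0],0,-0.2],[[0.25,0.35,0],0,-0.2],[[0.25,0.35,0],0,-0.2],[[0.25,0.35,0],0,-0.2],[[0.15,0.21,0],0,-0.2],[[0.1,0.136,0],0,-0.2],[[0,0,0],0,-0.2],[[0,0,0],0,-0.2],[[0,0,0],0,-0.2]]'
python3 - <<'E'
from h import *
p=eyes.read_camera("side");t=eyes.read_camera("top")
go(496,-267.3,11)
print([(d["score"],at(p,d["centre"],91).round(1)) for d in eyes.spot_point("reel",p)])
E
```

```text
t: 14.2
eef_pos: [495.8, -267.9, 85.5]
tcp_rot: [-3.142, 0.0, 2.023]
ft_force: [-0.4, 0.3, -2.0]
opening: 0.641
grip_force: 30.0
t 14.3 tcp [ 495.9 -267.8   85.5] rpy [-3.142  0.     2.023] j [-0.61  0.53  1.82 -0.    0.8  -1.06] F [-0.2  0.2 -3.6] M [ 0.05 -0.11  0.02] open 0.646 grip 30.0
shift now [0.006 0.006 1.242]
[(0.53, array([ 502.6, -259.8,   91. ]))]
```

```bash
python3 -m inch '[[[0.006,0.008,0.1],0,-0.2],[[0,0,0.1],0,-0.2],[[0,0,0.1],0,-0.2],[[0,0,0.05],0,-0.2],[[0,0,0.04],0,-0.2],[[0,0,0.04],0,-0.2],[[0,0,0.04],0,-0.2],[[0,0,0.04],0,-0.2],[[0,0,0],0,-0.2],[[0,0,0],0,-0.2]]'; python3 -c "
from h import *
go(496,-267.3,11)"
```

```text
t: 15.6
eef_pos: [496.4, -266.9, 55.0]
tcp_rot: [3.142, 0.0, 2.024]
ft_force: [0.0, 1.1, -2.5]
opening: 0.643
grip_force: 30.0
t 15.6 tcp [ 496.4 -266.9   55. ] rpy [3.142 0.    2.024] j [-0.61  0.57  1.84 -0.    0.73 -1.06] F [ 0.   1.1 -2.5] M [ 0.01 -0.08 -0.07] open 0.643 grip 30.0
shift now [-0.004 -0.009  0.733]
```

```bash
python3 -m inch '[[[0,0,0.08],0,-0.2],[[0,0,0.08],0,-0.2],[[0,0,0.08],0,-0.2],[[0,0,0.08],0,-0.2],[[0,0,0.08],0,-0.2],[[0,0,0.08],0,-0.2],[[0,0,0.08],0,-0.2],[[0,0,0.08],0,-0.2],[[0,0,0.05],0,-0.2],[[0,0,0],0,-0.2]]'; python3 -c "
from h import *
go(496,-267.3,11)"
```

```text
t: 16.85
eef_pos: [496.3, -266.8, 13.3]
tcp_rot: [-3.141, -0.0, 2.024]
ft_force: [0.2, -0.0, -3.9]
opening: 0.644
grip_force: 30.0
t 16.85 tcp [ 496.3 -266.8   13.3] rpy [-3.141 -0.     2.024] j [-0.61  0.64  1.87 -0.    0.64 -1.06] F [ 0.2 -0.  -3.9] M [-0.02 -0.13  0.01] open 0.644 grip 30.0
shift now [-0.006 -0.008  0.039]
```

```bash
r=0; s='[[0,0,0],0,-0.2]'
python3 -m inch '[[[0.02,0,0],0,-0.2],[[0.02,0,0],0,-0.2],[[0.02,0,0],0,-0.2],[[0,0,0],0,-0.2],[[0,0,0],0,-0.2],[[0,0,0],0,-0.2],[[0,0,0],0,-0.2],[[0,0,0],0,-0.2],[[0,0,0],0,-0.2],[[0,0,0],0,-0.2]]'
python3 -m inch '[[[-0.03,0,0],0,-0.2],[[-0.03,0,0],0,-0.2],[[-0.03,0,0],0,-0.2],[[-0.03,0,0],0,-0.2],[[0,0,0],0,-0.2],[[0,0,0],0,-0.2],[[0,0,0],0,-0.2],[[0,0,0],0,-0.2],[[0,0,0],0,-0.2],[[0,0,0],0,-0.2]]'
python3 -m inch '[[[0.03,0,0],0,-0.2],[[0.03,0.03,0],0,-0.2],[[0,0.03,0],0,-0.2],[[0,0,0],0,-0.2],[[0,0,0],0,-0.2],[[0,0,0],0,-0.2],[[0,0,0],0,-0.2],[[0,0,0],0,-0.2],[[0,0,0],0,-0.2],[[0,0,0],0,-0.2]]'
python3 -m inch '[[[0,-0.03,0],0,-0.2],[[0,-0.03,0],0,-0.2],[[0,-0.03,0],0,-0.2],[[0,-0.03,0],0,-0.2],[[0,0,0],0,-0.2],[[0,0,0],0,-0.2],[[0,0,0],0,-0.2],[[0,0,0],0,-0.2],[[0,0,0],0,-0.2],[[0,0,0],0,-0.2]]'
```

```text
t: 18.1
eef_pos: [496.4, -265.0, 14.2]
tcp_rot: [3.139, 0.004, 2.024]
ft_force: [5.7, -6.7, -4.8]
opening: 0.646
grip_force: 30.0
t: 19.35
eef_pos: [497.2, -268.5, 13.2]
tcp_rot: [-3.141, -0.003, 2.024]
ft_force: [0.4, 8.6, -1.9]
opening: 0.645
grip_force: 30.0
t: 20.6
eef_pos: [499.6, -265.3, 13.5]
tcp_rot: [-3.142, 0.0, 2.024]
ft_force: [0.2, -0.5, -2.7]
opening: 0.642
grip_force: 30.0
t: 21.85
eef_pos: [495.9, -267.5, 13.7]
tcp_rot: [3.137, 0.002, 2.023]
ft_force: [18.5, 13.0, -7.9]
opening: 0.646
grip_force: 30.0
```

```bash
python3 -m inch '[[[0,0.04,0],0,-0.2],[[0,0.04,0],0,-0.2],[[0,0,0],0,-0.2],[[0,0,0.025],0,-0.2],[[0,0,0.02],0,-0.2],[[0,0,0],0,-0.2],[[0,0,0],0,-0.2],[[0,0,0],0,-0.2],[[0,0,0],0,-0.5],[[0,0,0],0,-0.7]]'
python3 -m inch '[[[0,0,0],0,-0.7],[[0,0,0],0,-0.8],[[0,0,-0.2],0,-0.8],[[0,0,-0.4],0,-0.8],[[0,0,-0.6],0,-0.8],[[0,0,-0.4],0,-0.8],[[0,0,0],0,-0.8],[[0,0,0],1,-0.8],[[0,0,0],1,-0.8],[[0,0,0],1,-0.8]]'
python3 - <<'E'
from h import *
p=eyes.read_camera("side")
print([(d["score"],at(p,d["centre"],16).round(1)) for d in eyes.spot_point("reel",p)])
go(330,-291,100,1.57)
E
```

```text
t: 23.1
eef_pos: [497.5, -266.4, 10.9]
tcp_rot: [3.141, 0.0, 2.024]
ft_force: [1.0, -0.3, 0.4]
opening: 0.801
grip_force: 0.0
t: 24.35
eef_pos: [497.0, -266.0, 106.1]
tcp_rot: [-3.141, -0.001, 1.759]
ft_force: [-0.2, 0.0, 0.2]
opening: 0.901
grip_force: 0.0
[(0.81, array([ 492.8, -273. ,   16. ]))]
t 24.45 tcp [ 497.1 -266.1  106.1] rpy [-3.141e+00 -1.000e-03  1.761e+00] j [-0.61  0.5   1.8  -0.    0.84 -0.8 ] F [ 0.6  0.2 -0.9] M [-0.   -0.14 -0.03] open 0.898 grip 0.0
shift now [ 0.118 -2.814  0.102]
turn 2.19 shift after turn [-0.418 -2.785  0.102]
```

```bash
python3 -m inch '[[[0,0,0],1,0],[[0,0,0],1,0],[[0,0,0],0.19,0],[[-0.06,-0.3,0],0,0],[[-0.06,-0.5,0],0,0],[[-0.1,-0.6,0],0,0],[[-0.1,-0.6,0],0,0],[[-0.06,-0.5,0.1],0,0],[[-0.038,-0.285,0.5],0,0],[[0,0,0.5],0,0]]'
python3 - <<'E'
from h import *
p=eyes.read_camera("side")
go(330,-291,1,1.571)
q=p;h=28;r,c=map(int,proj(p,(330,-275,15)))
im=cv2.resize(q["pixels"][r-h:r+h,c-h:c+h,::-1],(560,560),interpolation=cv2.INTER_CUBIC)
cv2.imwrite("pics/e.png",im)
E
```

```text
t: 25.7
eef_pos: [328.5, -291.4, 40.6]
tcp_rot: [3.141, 0.001, 1.571]
ft_force: [0.4, 0.1, -0.5]
opening: 0.5
grip_force: 0.0
t 25.75 tcp [ 328.  -290.4   37.7] rpy [-3.139e+00 -2.000e-03  1.571e+00] j [-0.88  0.48  2.15 -0.    0.51 -0.88] F [-1.6  0.1 -3.6] M [ 0.03 -0.04  0.04] open 0.501 grip 0.0
shift now [-0.01   0.034  0.612]
turn 0.0 shift after turn [-0.01   0.034  0.612]
```

View pics/e.png

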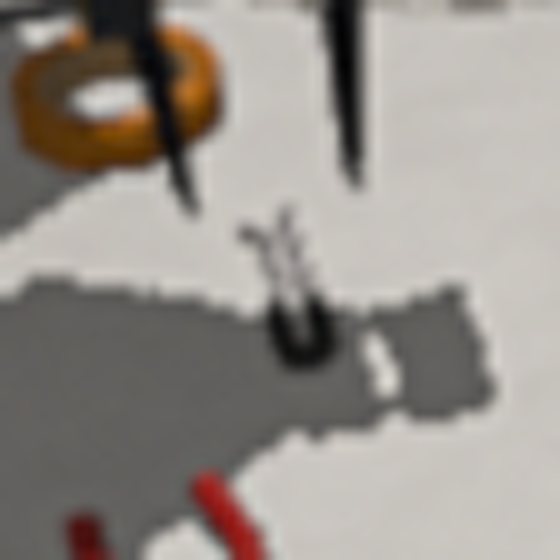

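The clip's grip sits at crop (302,330), and the open fingers hang above it at (195,210) and (355,185). I'll check how they line up.

Run:
```python
from h import *
q=eyes.read_camera("side");r,c=map(int,proj(q,(330,-275,15)));h=28
T=np.array(env.state()["eef_pos"]);print(T)
f=lambda x,y:(r-h+y/10-.5,c-h+x/10-.5)
print("grip rear/front",at(q,f(302,355),4.8),at(q,f(300,318),4.8))
print("finger mid",at(q,f(275,197),T[2]+4))
im=q["pixels"].astype(float).mean(2)
rr=int(f(0,330)[0]+.5);print(im[rr-3:rr+4,c-h+24:c-h+38].round(0)[:, :],c-h+24,rr)
```

```text
[ 328.39034557 -290.37129245   39.19674246]
grip rear/front [ 329.84673464 -297.65635034    4.8       ] [ 331.85402909 -276.74273365    4.8       ]
finger mid [ 330.59144568 -259.53701579   43.19674246]
[[153. 163. 151.  74. 111. 147.  94.  36.  95. 148. 156. 171. 184. 156.]
 [ 96. 105.  95.  31.  56.  90.  73.  21.  36.  75.  98. 120. 134.  97.]
 [ 94.  90.  71.  21.  30.  62.  71.  24.  22.  62.  93.  93.  97.  97.]
 [ 95.  97.  83.  32.  17.  53.  69.  32.  21.  51.  85.  96. 129. 170.]
 [ 96.  96.  86.  47.  19.  29.  40.  26.  17.  47.  80.  98. 150. 206.]
 [ 95.  96.  93.  71.  29.  18.  20.  20.  29.  62.  90.  97. 149. 204.]
 [ 95.  97.  96.  87.  54.  36.  37.  42.  63.  87.  97.  94. 121. 175.]] 188 191
```

The fingertips are really about 27 mm above the reported TCP. That fits the first shut fingers having rested on the reel's top at z=36 (TCP 7.5). I'll go down further for the clip, feeling for the bench.

```bash
python3 -m inch '[[[0,0.034,0.2],0,0],[[0,0,0.2],0,0],[[0,0,0.2],0,0],[[0,0,0.15],0,0],[[0,0,0.1],0,0],[[0,0,0.05],0,0],[[0,0,0.05],0,0],[[0,0,0],0,0],[[0,0,0],0,0],[[0,0,0],0,0]]'
python3 -c "
from h import *
go(330,-291,-25,1.571)"
```

```text
t: 27.05
eef_pos: [332.4, -291.4, -16.0]
tcp_rot: [3.141, 0.0, 1.571]
ft_force: [0.3, -0.0, 0.8]
opening: 0.497
grip_force: 0.0
t 27.05 tcp [ 332.4 -291.4  -16. ] rpy [3.141 0.    1.571] j [-0.87  0.6   2.18 -0.    0.37 -0.87] F [ 0.3 -0.   0.8] M [-0.05 -0.1  -0.06] open 0.497 grip 0.0
shift now [ 0.007 -0.04   0.15 ]
turn -0.0 shift after turn [ 0.007 -0.04   0.15 ]
```

```bash
python3 -m inch '[[[0,-0.025,0.03],0,0],[[0,0,0.03],0,0],[[0,0,0.02],0,0],[[0,0,0.02],0,0],[[0,0,0.02],0,0],[[0,0,0],0,0],[[0,0,0],0,0],[[0,0,0],0,0],[[0,0,0],0,0],[[0,0,0],0,0]]'
python3 -c "
from h import *
go(330,-291,-25,1.571)"
```

```text
t: 28.3
eef_pos: [330.9, -291.4, -23.3]
tcp_rot: [3.142, 0.0, 1.571]
ft_force: [0.2, 0.4, 0.4]
opening: 0.505
grip_force: 0.0
t 28.3 tcp [ 330.9 -291.4  -23.3] rpy [3.142 0.    1.571] j [-0.87  0.61  2.18 -0.    0.35 -0.87] F [0.2 0.4 0.4] M [-0.06 -0.15 -0.02] open 0.505 grip 0.0
shift now [ 0.007 -0.015  0.028]
turn -0.0 shift after turn [ 0.007 -0.015  0.028]
```

```bash
python3 -m inch '[[[0,0,0.025],0,0],[[0,0,0],0,0.3],[[0,0,0],0,0.4],[[0,0,0],0,0.5],[[0,0,0],0,0.7],[[0,0,0],0,0.8],[[0,0,0],0,0.8],[[0,0,0],0,0.8],[[0,0,0],0,0.8],[[0,0,0],0,0.8]]'
python3 -c "
from h import *
go(330,-291,-25,1.571)"
```

```text
t: 29.55
eef_pos: [330.9, -291.4, -24.9]
tcp_rot: [3.142, 0.0, 1.571]
ft_force: [-0.1, -0.8, -0.0]
opening: 0.227
grip_force: 29.9
t 29.55 tcp [ 330.9 -291.4  -24.9] rpy [3.142 0.    1.571] j [-0.87  0.61  2.18 -0.    0.34 -0.87] F [-0.1 -0.8 -0. ] M [-0.03 -0.1  -0.09] open 0.227 grip 29.9
shift now [ 0.007 -0.015  0.002]
turn -0.0 shift after turn [ 0.007 -0.015  0.002]
```

```bash
python3 -m inch '[[[0,0,-0.1],0,0.8],[[0,0,-0.3],0,0.8],[[0,0,-0.5],0,0.8],[[0,0,-0.5],0,0.8],[[0,0,-0.1],0,0.8],[[0,0,0],1,0.8],[[0,0,0],1,0.8],[[0,0,0],1,0.8],[[0,0,0],1,0.8],[[0,0,0],1,0.8]]'
python3 - <<'E'
from h import *
np.set_printoptions(precision=0,suppress=True,linewidth=200)
T=np.mean([eyes.read_camera("top")["pixels"].astype(float) for _ in range(3)],0)
S=np.mean([eyes.read_camera("side")["pixels"].astype(float) for _ in range(3)],0)
np.save("T.npy",T);np.save("S.npy",S)
t=eyes.read_camera("top");s=eyes.read_camera("side")
for n,q,A in(("top",t,T),("side",s,S)):
    r,c=proj(q,(497.5,-266.5,72));print(n,r,c);r=int(r);c=int(c);print(A[r-6:r+8,c-6:c+8].mean(2))
    for k in ("clip","clip_tip","clip_seat"):
        print(k,[(round(d["score"],2),at(q,d["centre"],85).round(1)) for d in eyes.spot_point(k,q)[:3]])
f=lambda A,r,c,h:cv2.resize(np.clip(A[r-h:r+h,c-h:c+h,::-1],0,255).astype(np.uint8),(400,400),interpolation=cv2.INTER_CUBIC)
cv2.imwrite("pics/f.png",np.hstack([f(T,201,211,9),f(S,164,240,9)]))
go(497.5,-266.5,28.3)
E
```

```text
t: 30.8
eef_pos: [330.6, -291.1, 64.5]
tcp_rot: [-3.141, -0.0, 1.131]
ft_force: [-0.3, 0.1, -1.2]
opening: 0.228
grip_force: 29.9
top 200.5464489020015 210.6013498993464
[[112.  72.  59. 101. 162. 170. 170. 171. 173. 169. 170. 140.  88.  63.]
 [ 80.  57. 100. 165. 174. 176. 177. 174. 177. 177. 176. 171. 170. 119.]
 [ 59. 130. 164. 174. 174. 172. 175. 178. 181. 178. 175. 173. 176. 171.]
 [100. 171. 175. 176. 177. 178. 136. 129. 131. 151. 176. 177. 175. 178.]
 [164. 178. 176. 177. 156. 101.  85.  79.  68.  74. 102. 173. 174. 174.]
 [171. 173. 174. 179. 109.  91. 111. 125. 103. 108.  72. 124. 173. 175.]
 [173. 172. 174. 152.  74. 117. 136. 162. 151. 110.  67.  72. 176. 177.]
 [173. 174. 181. 109.  85. 140. 145. 161. 143. 108.  82.  62. 123. 170.]
 [173. 176. 180. 100.  70. 119. 150. 158. 145. 103.  79.  61. 134. 174.]
 [172. 174. 177. 119.  59.  90. 115. 119. 107.  95.  73.  56. 138. 174.]
 [171. 174. 174. 174.  80.  67.  91.  86.  74.  70.  55.  99. 169. 175.]
 [175. 178. 168. 177. 141.  87.  69.  78.  61.  61. 100. 165. 176. 174.]
 [126. 175. 171. 171. 171. 170. 142. 111. 104. 134. 16
[... 1039 characters left out ...]
137.]
 [111. 176. 197. 185. 139.  77.  71.  75.  73.  81. 124. 174. 198. 188.]
 [154. 199. 192. 153.  77.  54.  69.  73.  68.  56.  83. 153. 199. 201.]
 [160. 201. 194. 153.  68.  55.  71.  71.  69.  74. 119. 180. 200. 192.]
 [130. 191. 202. 189. 151. 121. 110. 110. 119. 144. 177. 200. 190. 151.]]
clip [(0.72, array([ 317., -773.,   85.])), (0.58, array([ 345., -283.,   85.]))]
clip_tip [(0.9, array([ 404., -733.,   85.])), (0.45, array([ 371., -186.,   85.]))]
clip_seat [(0.57, array([ 370., -760.,   85.])), (0.46, array([ 364., -225.,   85.]))]
t 31.5 tcp [ 331. -291.   65.] rpy [3. 0. 1.] j [-1.  0.  2. -0.  1. -0.] F [-0. -0. -1.] M [-0. -0. -0.] open 0.227 grip 29.9
shift now [2. 2. 1.]
```

View pics/f.png

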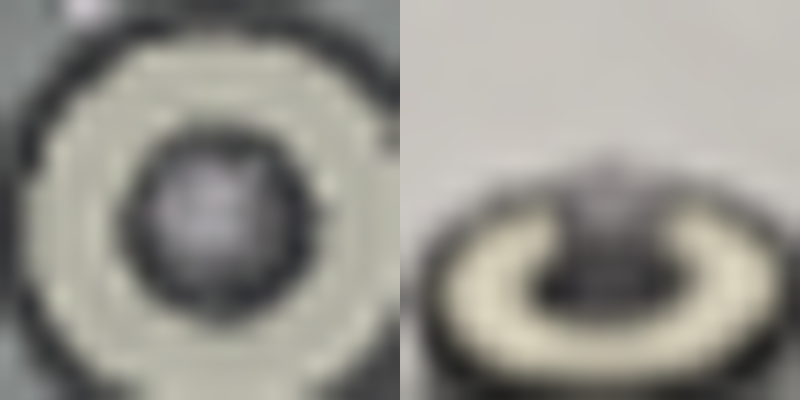

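The reel is seated with its ring concentric round the spindle. In the top crop the spindle end shows at (215,220), with no clearly visible slot. I'll fit a slot model over the heading.

```bash
cat > fit.py <<'E'
from h import *
from scipy.optimize import least_squares
def run(A,q,ths,R=8.0):
    r0,c0=proj(q,(497.5,-266.5,72));r0=int(round(r0));c0=int(round(c0));K=7;n=9
    rr,cc=np.mgrid[r0-K:r0+K+1,c0-K:c0+K+1]
    sub=(np.arange(n)+.5)/n-.5
    R_,C_=rr[...,None,None]+sub[:,None],cc[...,None,None]+sub[None,:]
    R_,C_=np.broadcast_arrays(R_,C_)
    o,_=ray(q,(0,0));E=np.array(q["extrinsics"])[:3,:3]
    D=np.stack([(C_-q["cx"])/q["fx"],(R_-q["cy"])/q["fy"],np.ones_like(R_)],-1)@E
    W=o+D*((72-o[2])/D[...,2])[...,None]
    X=W[...,0]-497.5;Y=W[...,1]+266.5
    I=A[r0-K:r0+K+1,c0-K:c0+K+1].mean(2)
    def basis(dx,dy,th,w):
        x=X-dx;y=Y-dy;r2=(x*x+y*y)/64
        d=np.abs(-x*np.sin(th)+y*np.cos(th))<w/2
        B=[np.ones_like(x),x/8,y/8,r2,r2*r2]
        B=[(b*~d).mean((2,3)) for b in B]+[d.astype(float).mean((2,3))]
        return np.stack(B,-1)
    out=[]
    for w in(1.5,2.5):
        for th in ths:
            best=None
            for dx in np.arange(-3,2.1,1.):
                for dy in np.arange(-3,2.1,1.):
                    cov=(((X-dx)**2+(Y-dy)**2)<R*R).mean((2,3))>.95
                    B=basis(dx,dy,th,w)[cov];v=I[cov]
                    if len(v)<12: continue
                    k,*_=np.linalg.lstsq(B,v,rcond=None);e=np.sqrt(((B@k-v)**2).sum()/(len(v)-6.))
                    ctr=k[0]-k[5]
                    if best is None or e<best[0]:best=(e,ctr,dx,dy,len(v))
            out.append((w,th)+best)
    return out
E
python3 - <<'E'
from fit import *
t=eyes.read_camera("top");T=np.load("T.npy")
for o in run(T,t,np.arange(-1.6,1.6,.2)):print(np.round(o,2))
E
```

```text
[ 1.5  -1.6   5.77 19.14 -1.    0.   16.  ]
[ 1.5  -1.4   6.1  17.28 -1.    0.   16.  ]
[ 1.5  -1.2   6.51  4.86 -1.    1.   18.  ]
[  1.5   -1.     5.67 -23.98   0.     2.    16.  ]
[ 1.5  -0.8   6.78 11.41 -1.   -2.   18.  ]
[  1.5   -0.6    6.49 -19.01  -1.     0.    16.  ]
[ 1.5  -0.4   6.06 40.9   0.    2.   16.  ]
[ 1.5  -0.2   5.79 46.46 -2.    2.   18.  ]
[ 1.5  -0.    6.23 38.52 -3.    2.   16.  ]
[ 1.5   0.2   6.39 42.84 -2.    2.   18.  ]
[ 1.5   0.4   6.55 46.22 -3.    1.   16.  ]
[ 1.5   0.6   7.27 45.4  -2.    2.   18.  ]
[ 1.5   0.8   7.12 30.19 -2.   -1.   17.  ]
[ 1.5   1.    6.49 -9.7  -3.    2.   16.  ]
[ 1.5   1.2   5.5  69.98 -1.   -3.   16.  ]
[ 1.5   1.4   5.91 66.12 -1.   -3.   16.  ]
[ 2.5  -1.6   5.88 17.26 -1.    0.   16.  ]
[ 2.5  -1.4   6.3  18.85 -1.    0.   16.  ]
[ 2.5  -1.2   6.72 16.15 -1.    1.   18.  ]
[  2.5   -1.     6.97 -12.82   0.     2.    16.  ]
[ 2.5  -0.8   6.99 24.94 -1.   -2.   18.  ]
[  2.5   -0.6    6.4  -21.17  -1.     0.    16.  ]
[ 2.5  -0.4   7.47 38.07  0.    2.   16.  ]
[ 2.5  -0.2   7.72 34.61 -3.    2.   16.  ]
[ 2.5  -0.    7.36 46.49 -3.    1.   16.  ]
[ 2.5   0.2   7.15 39.19 -3.    1.   16.  ]
[ 2.5   0.4   8.09 39.7  -2.    2.   18.  ]
[ 2.5   0.6   8.85 36.92 -1.   -3.   16.  ]
[ 2.5   0.8   7.47 26.7  -2.   -1.   17.  ]
[ 2.5   1.    7.38 21.96 -3.   -1.   16.  ]
[ 2.5   1.2   6.63 29.92 -2.    0.   16.  ]
[ 2.5   1.4   6.13 17.79 -1.    0.   16.  ]
```

The image doesn't settle the heading, so I'll feel for it, starting at 1.2 rad.

```bash
cat >> h.py <<'E'
C=np.array([497.5,-266.5])
def pose(th,D,z=28.3):
    u=np.array([np.cos(th),np.sin(th)]);n=np.array([-u[1],u[0]]);p=C-D*u+6.5*n
    np.set_printoptions(suppress=True);go(p[0],p[1],z,th)
    s=env.state();f=np.array(s["ft_force"]);w=s["tcp_rot"][2];a=np.array([np.cos(w),np.sin(w)]);b=np.array([-a[1],a[0]]);e=np.array(s["eef_pos"][:2])-C
    print("D",round(-e@a,1),"lat",round(e@b-6.5,1),"Fax",round(f[:2]@a,1),"Flat",round(f[:2]@b,1),"Mz",round(s["moment"][2],2))
E
python3 -c "
from h import *
pose(1.2,100)"
```

```text
t 31.55 tcp [ 330.9 -291.4   65.2] rpy [3.141 0.    1.134] j [-0.87  0.43  2.13 -0.    0.59 -0.44] F [ 0.   0.3 -0.8] M [-0.03 -0.02  0.05] open 0.228 grip 29.9
shift now [-0.121  2.343  0.614]
turn -0.75 shift after turn [-0.274  2.33   0.614]
D 93.0 lat 134.0 Fax 0.2 Flat 0.1 Mz 0.05
```

```bash
python3 -m inch '[[[0,0,0],-0.75,0.8],[[-0.02,0.2,0],0,0.8],[[-0.05,0.45,0],0,0.8],[[-0.05,0.45,0],0,0.8],[[-0.05,0.45,0],0,0.8],[[-0.05,0.45,0.1],0,0.8],[[-0.05,0.33,0.2],0,0.8],[[0,0,0.2],0,0.8],[[0,0,0.114],0,0.8],[[0,0,0],0,0.8]]'
python3 -c "
from h import *
pose(1.2,88)"
```

```text
t: 32.8
eef_pos: [454.6, -356.7, 27.9]
tcp_rot: [-3.14, -0.0, 1.199]
ft_force: [-0.3, -1.2, -0.5]
opening: 0.225
grip_force: 29.9
t 32.8 tcp [ 454.6 -356.7   27.9] rpy [-3.14  -0.     1.199] j [-0.78  0.63  1.82 -0.    0.69 -0.41] F [-0.3 -1.2 -0.5] M [-0.09 -0.04  0.05] open 0.225 grip 29.9
shift now [ 0.193  0.013 -0.007]
turn -0.01 shift after turn [ 0.193  0.013 -0.007]
D 99.6 lat 0.7 Fax -1.2 Flat -0.1 Mz 0.05
```

```bash
python3 -m inch '[[[0.05,0.011,0],0,0.8],[[0.07,0,0],0,0.8],[[0.06,0,0],0,0.8],[[0.025,0,0],0,0.8],[[0.02,0,0],0,0.8],[[0.02,0,0],0,0.8],[[0,0,0],0,0.8],[[0,0,0],0,0.8],[[0,0,0],0,0.8],[[0,0,0],0,0.8]]'
python3 -c "
from h import *
pose(1.2,85)"
```

```text
t: 34.05
eef_pos: [461.2, -343.7, 28.3]
tcp_rot: [3.142, 0.0, 1.2]
ft_force: [-0.2, 0.5, -0.5]
opening: 0.224
grip_force: 29.9
t 34.05 tcp [ 461.2 -343.7   28.3] rpy [3.142 0.    1.2  ] j [-0.76  0.63  1.83 -0.    0.69 -0.38] F [-0.2  0.5 -0.5] M [ 0.03 -0.08 -0.01] open 0.224 grip 29.9
shift now [ 0.002 -0.011 -0.   ]
turn -0.0 shift after turn [ 0.002 -0.011 -0.   ]
D 85.1 lat -0.7 Fax 0.4 Flat 0.3 Mz -0.01
```

```bash
python3 -m inch '[[[0.017,-0.009,0],0,0.8],[[0.017,0,0],0,0.8],[[0.017,0,0],0,0.8],[[0.017,0,0],0,0.8],[[0,0,0],0,0.8],[[0,0,0],0,0.8],[[0,0,0],0,0.8],[[0,0,0],0,0.8],[[0,0,0],0,0.8],[[0,0,0],0,0.8]]'
python3 -c "
from h import *
pose(1.2,81)"
```

```text
t: 35.3
eef_pos: [462.2, -339.7, 28.3]
tcp_rot: [3.141, 0.0, 1.2]
ft_force: [-0.3, -0.8, -1.0]
opening: 0.227
grip_force: 29.9
t 35.3 tcp [ 462.2 -339.7   28.3] rpy [3.141 0.    1.2  ] j [-0.75  0.62  1.83 -0.    0.69 -0.38] F [-0.3 -0.8 -1. ] M [-0.07 -0.03 -0.01] open 0.227 grip 29.9
shift now [ 0.    -0.002  0.   ]
turn -0.0 shift after turn [ 0.    -0.002  0.   ]
D 81.0 lat -0.2 Fax -0.8 Flat 0.0 Mz -0.01
```

```bash
python3 -m inch '[[[0.017,0,0],0,0.8],[[0.017,0,0],0,0.8],[[0.017,0,0],0,0.8],[[0.017,0,0],0,0.8],[[0.017,0,0],0,0.8],[[0,0,0],0,0.8],[[0,0,0],0,0.8],[[0,0,0],0,0.8],[[0,0,0],0,0.8],[[0,0,0],0,0.8]]'
python3 -c "
from h import *
pose(1.2,76)"
```

```text
t: 36.55
eef_pos: [464.1, -335.0, 28.3]
tcp_rot: [3.141, 0.0, 1.2]
ft_force: [1.7, -0.8, -0.7]
opening: 0.227
grip_force: 29.9
t 36.55 tcp [ 464.1 -335.    28.3] rpy [3.141 0.    1.2  ] j [-0.74  0.62  1.83 -0.    0.68 -0.37] F [ 1.7 -0.8 -0.7] M [-0.16 -0.41 -0.15] open 0.227 grip 29.9
shift now [-0.001 -0.003  0.001]
turn -0.0 shift after turn [-0.001 -0.003  0.001]
D 75.9 lat -0.2 Fax -0.1 Flat -1.9 Mz -0.15
```

It has gone in: the tip is at the spindle axis with almost no axial force and a slight pull to the right. That suggests the hole's heading is a bit larger than 1.2, so I'll turn towards about 1.3.

```bash
python3 -c "
from h import *
pose(1.3,75.9)"
```

```text
t 36.55 tcp [ 464.1 -335.    28.3] rpy [3.141 0.    1.2  ] j [-0.74  0.62  1.83 -0.    0.68 -0.37] F [ 1.7 -0.8 -0.7] M [-0.16 -0.41 -0.15] open 0.227 grip 29.9
shift now [-0.004  0.123  0.001]
turn -1.15 shift after turn [-0.016  0.122  0.001]
D 75.9 lat -0.2 Fax -0.1 Flat -1.9 Mz -0.15
```

```bash
python3 -m inch '[[[-0.002,0.031,0],-0.29,0.8],[[-0.002,0.031,0],-0.29,0.8],[[-0.002,0.031,0],-0.29,0.8],[[-0.002,0.03,0],-0.28,0.8],[[0,0,0],0,0.8],[[0,0,0],0,0.8],[[0,0,0],0,0.8],[[0,0,0],0,0.8],[[0,0,0],0,0.8],[[0,0,0],0,0.8]]'
python3 -c "
from h import *
pose(1.3,71)"
```

```text
t: 37.8
eef_pos: [470.9, -337.9, 28.3]
tcp_rot: [3.141, 0.0, 1.3]
ft_force: [1.9, -3.3, -1.3]
opening: 0.229
grip_force: 30.0
t 37.8 tcp [ 470.9 -337.9   28.3] rpy [3.141 0.    1.3  ] j [-0.74  0.63  1.82 -0.    0.7  -0.47] F [ 1.9 -3.3 -1.3] M [-0.55 -0.34 -0.26] open 0.229 grip 30.0
shift now [0.082 0.001 0.001]
turn 0.0 shift after turn [0.082 0.001 0.001]
D 75.9 lat 0.1 Fax -2.7 Flat -2.7 Mz -0.26
```

That's worse (Mz -0.26), so the hole lies the other way. I'll go to 1.0.

```bash
python3 -c "
from h import *
pose(1.2,75.9);pose(1.0,75.9)"
```

```text
t 37.8 tcp [ 470.9 -337.9   28.3] rpy [3.141 0.    1.3  ] j [-0.74  0.63  1.82 -0.    0.7  -0.47] F [ 1.9 -3.3 -1.3] M [-0.55 -0.34 -0.26] open 0.229 grip 30.0
shift now [ 0.017 -0.125  0.001]
turn 1.15 shift after turn [ 0.005 -0.126  0.001]
D 75.9 lat 0.1 Fax -2.7 Flat -2.7 Mz -0.26
t 37.8 tcp [ 470.9 -337.9   28.3] rpy [3.141 0.    1.3  ] j [-0.74  0.63  1.82 -0.    0.7  -0.47] F [ 1.9 -3.3 -1.3] M [-0.55 -0.34 -0.26] open 0.229 grip 30.0
shift now [ 0.089 -0.368  0.001]
turn 3.44 shift after turn [-0.024 -0.378  0.001]
D 75.9 lat 0.1 Fax -2.7 Flat -2.7 Mz -0.26
```

```bash
python3 -m inch '[[[0.004,-0.047,0],0.43,0.8],[[0.004,-0.047,0],0.43,0.8],[[0.004,-0.047,0],0.43,0.8],[[0.004,-0.047,0],0.43,0.8],[[0.004,-0.047,0],0.43,0.8],[[0.004,-0.047,0],0.43,0.8],[[0.004,-0.047,0],0.43,0.8],[[0.004,-0.047,0],0.43,0.8],[[0,0,0],0,0.8],[[0,0,0],0,0.8]]'
python3 -c "
from h import *
pose(1.0,75.9)"
```

```text
t: 39.05
eef_pos: [450.9, -327.2, 28.3]
tcp_rot: [-3.142, 0.0, 1.0]
ft_force: [1.8, -0.3, -1.6]
opening: 0.229
grip_force: 29.9
t 39.05 tcp [ 450.9 -327.2   28.3] rpy [-3.142  0.     1.   ] j [-0.75  0.61  1.87 -0.    0.66 -0.18] F [ 1.8 -0.3 -1.6] M [-0.25 -0.34 -0.11] open 0.229 grip 29.9
shift now [ 0.006 -0.002 -0.   ]
turn 0.0 shift after turn [ 0.006 -0.002 -0.   ]
D 76.3 lat -0.1 Fax 0.7 Flat -1.7 Mz -0.11
```

```bash
python3 -m inch '[[[-0.004,0.047,0],-0.43,0.8],[[-0.004,0.047,0],-0.43,0.8],[[-0.004,0.047,0],-0.43,0.8],[[-0.004,0.047,0],-0.43,0.8],[[0,0.01,0],0,0.8],[[0,0,0],0,0.8],[[0,0,0],0,0.8],[[0,0,0],0,0.8],[[0,0,0],0,0.8],[[0,0,0],0,0.8]]'
python3 -c "
from h import *
pose(1.15,71)"
```

```text
t: 40.3
eef_pos: [460.8, -333.8, 28.3]
tcp_rot: [-3.142, 0.0, 1.15]
ft_force: [1.3, -0.7, 0.1]
opening: 0.228
grip_force: 29.9
t 40.3 tcp [ 460.8 -333.8   28.3] rpy [-3.142  0.     1.15 ] j [-0.74  0.62  1.84 -0.    0.68 -0.32] F [ 1.3 -0.7  0.1] M [-0.12 -0.13 -0.07] open 0.228 grip 29.9
shift now [ 0.091 -0.008  0.   ]
turn 0.0 shift after turn [ 0.091 -0.008  0.   ]
D 76.5 lat -0.5 Fax -0.1 Flat -1.4 Mz -0.07
```

```bash
python3 -m inch '[[[0.02,0.005,0],0,0.8],[[0.02,0,0],0,0.8],[[0.02,0,0],0,0.8],[[0.02,0,0],0,0.8],[[0.02,0,0],0,0.8],[[0.02,0,0],0,0.8],[[0.02,0,0],0,0.8],[[0,0,0],0,0.8],[[0,0,0],0,0.8],[[0,0,0],0,0.8]]'
python3 -c "
from h import *
pose(1.15,66)"
```

```text
t: 41.55
eef_pos: [464.5, -326.7, 28.4]
tcp_rot: [3.141, 0.001, 1.15]
ft_force: [-0.9, -4.2, -0.9]
opening: 0.232
grip_force: 30.0
t 41.55 tcp [ 464.5 -326.7   28.4] rpy [3.141 0.001 1.15 ] j [-0.73  0.62  1.85 -0.    0.68 -0.31] F [-0.9 -4.2 -0.9] M [-0.97  0.21 -0.18] open 0.232 grip 30.0
shift now [ 0.041 -0.016  0.001]
turn -0.0 shift after turn [ 0.041 -0.016  0.001]
D 68.5 lat -1.0 Fax -4.2 Flat -0.9 Mz -0.18
```

```bash
python3 -m inch '[[[0.003,-0.038,0],0.38,0.8],[[0.003,-0.038,0],0.38,0.8],[[0.003,-0.038,0],0.39,0.8],[[0,0,0],0,0.8],[[0,0,0],0,0.8],[[0,0,0],0,0.8],[[0,0,0],0,0.8],[[0,0,0],0,0.8],[[0,0,0],0,0.8],[[0,0,0],0,0.8]]'
python3 -c "
from h import *
pose(1.05,66)"
```

```text
t: 42.8
eef_pos: [458.4, -323.0, 28.3]
tcp_rot: [-3.141, 0.0, 1.05]
ft_force: [-2.8, -4.7, -1.0]
opening: 0.229
grip_force: 30.0
t 42.8 tcp [ 458.4 -323.    28.3] rpy [-3.141  0.     1.05 ] j [-0.73  0.61  1.86 -0.    0.67 -0.21] F [-2.8 -4.7 -1. ] M [-0.93  0.35 -0.05] open 0.229 grip 30.0
shift now [ 0.041 -0.012 -0.001]
turn 0.0 shift after turn [ 0.041 -0.012 -0.001]
D 68.5 lat -0.7 Fax -5.5 Flat 0.1 Mz -0.05
```

```bash
python3 -m inch '[[[0.012,0,0],0,0.8],[[0.012,0,0],0,0.8],[[0.012,0,0],0,0.8],[[0,0,0],0,0.8],[[0,0,0],0,0.8],[[0,0,0],0,0.8],[[0,0,0],0,0.8],[[0,0,0],0,0.8],[[0,0,0],0,0.8],[[0,0,0],0,0.8]]'
python3 -c "
from h import *
pose(1.05,60)"
```

```text
t: 44.05
eef_pos: [459.7, -320.9, 28.3]
tcp_rot: [-3.142, -0.0, 1.05]
ft_force: [-1.1, -2.2, -0.1]
opening: 0.228
grip_force: 29.9
t 44.05 tcp [ 459.7 -320.9   28.3] rpy [-3.142 -0.     1.05 ] j [-0.73  0.61  1.86 -0.    0.67 -0.21] F [-1.1 -2.2 -0.1] M [-0.28  0.1  -0.02] open 0.228 grip 29.9
shift now [ 0.1   -0.013 -0.   ]
turn -0.0 shift after turn [ 0.1   -0.013 -0.   ]
D 66.0 lat -0.8 Fax -2.4 Flat -0.2 Mz -0.02
```

```bash
python3 -m inch '[[[0.017,0,0],0,0.8],[[0.017,0,0],0,0.8],[[0.017,0,0],0,0.8],[[0.017,0,0],0,0.8],[[0.017,0,0],0,0.8],[[0.017,0,0],0,0.8],[[0,0,0],0,0.8],[[0,0,0],0,0.8],[[0,0,0],0,0.8],[[0,0,0],0,0.8]]'
python3 -c "
from h import *
pose(1.05,50)"
```

```text
t: 45.3
eef_pos: [462.8, -315.5, 28.3]
tcp_rot: [-3.141, -0.0, 1.05]
ft_force: [-0.7, 0.3, -1.3]
opening: 0.233
grip_force: 29.9
t 45.3 tcp [ 462.8 -315.5   28.3] rpy [-3.141 -0.     1.05 ] j [-0.72  0.61  1.87  0.    0.67 -0.2 ] F [-0.7  0.3 -1.3] M [0.07 0.09 0.  ] open 0.233 grip 29.9
shift now [ 0.163 -0.012 -0.   ]
turn -0.0 shift after turn [ 0.163 -0.012 -0.   ]
D 59.8 lat -0.7 Fax -0.1 Flat 0.8 Mz 0.0
```

```bash
python3 -m inch '[[[0.02,0,0],0,0.8],[[0.02,0,0],0,0.8],[[0.02,0,0],0,0.8],[[0.02,0,0],0,0.8],[[0.02,0,0],0,0.8],[[0.02,0,0],0,0.8],[[0,0,0],0,0.8],[[0,0,0],0,0.8],[[0,0,0],0,0.8],[[0,0,0],0,0.8]]'
python3 -c "
from h import *
pose(1.05,47)"
```

```text
t: 46.55
eef_pos: [466.5, -309.1, 28.3]
tcp_rot: [-3.142, -0.0, 1.05]
ft_force: [2.6, 5.2, -0.2]
opening: 0.229
grip_force: 29.9
t 46.55 tcp [ 466.5 -309.1   28.3] rpy [-3.142 -0.     1.05 ] j [-0.7   0.61  1.87  0.    0.67 -0.18] F [ 2.6  5.2 -0.2] M [ 0.9  -0.51  0.04] open 0.229 grip 29.9
shift now [ 0.089 -0.013 -0.   ]
turn -0.0 shift after turn [ 0.089 -0.013 -0.   ]
D 52.3 lat -0.8 Fax 5.8 Flat 0.3 Mz 0.04
```

Now it pulls itself in (+5.8 N). I'll follow it home until the axial force passes zero.

```bash
python3 -m inch '[[[0.017,0,0],0,0.8],[[0.017,0,0],0,0.8],[[0.017,0,0],0,0.8],[[0.017,0,0],0,0.8],[[0.017,0,0],0,0.8],[[0,0,0],0,0.8],[[0,0,0],0,0.8],[[0,0,0],0,0.8],[[0,0,0],0,0.8],[[0,0,0],0,0.8]]'
python3 -c "
from h import *
pose(1.05,47)"
```

```text
t: 47.8
eef_pos: [468.9, -305.0, 28.3]
tcp_rot: [3.141, 0.0, 1.05]
ft_force: [0.5, -0.8, -0.7]
opening: 0.226
grip_force: 29.9
t 47.8 tcp [ 468.9 -305.    28.3] rpy [3.141 0.    1.05 ] j [-0.69  0.61  1.87 -0.    0.66 -0.17] F [ 0.5 -0.8 -0.7] M [-0.06 -0.25 -0.05] open 0.226 grip 29.9
shift now [ 0.011 -0.015  0.   ]
turn -0.0 shift after turn [ 0.011 -0.015  0.   ]
D 47.7 lat -0.9 Fax -0.5 Flat -0.9 Mz -0.05
```

```bash
python3 -m inch '[[[0.015,0,0],0,0.8],[[0.01,0,0],0,0.8],[[0,0,0],0,0.8],[[0,0,0],0,0.8],[[0,0,0],0,0.8],[[0,0,0],0,0.8],[[0,0,0],0,0.8],[[0,0,0],0,0.8],[[0,0,0],0,0.8],[[0,0,0],0,0.8]]'
python3 -c "
from h import *
pose(1.05,47)"
```

```text
t: 49.05
eef_pos: [469.4, -303.8, 28.3]
tcp_rot: [-3.141, 0.0, 1.05]
ft_force: [-3.2, -4.6, -0.5]
opening: 0.225
grip_force: 30.0
t 49.05 tcp [ 469.4 -303.8   28.3] rpy [-3.141  0.     1.05 ] j [-0.69  0.61  1.87 -0.    0.66 -0.17] F [-3.2 -4.6 -0.5] M [-0.8   0.6  -0.02] open 0.225 grip 30.0
shift now [-0.011 -0.012 -0.   ]
turn -0.0 shift after turn [-0.011 -0.012 -0.   ]
D 46.4 lat -0.7 Fax -5.6 Flat 0.4 Mz -0.02
```

It's past the detent now, since it springs back at -5.6 N. I'll return to zero force, release and lift away.

```bash
python3 -m inch '[[[-0.01,0,0],0,0.8],[[-0.008,0,0],0,0.8],[[0,0,0],0,0.8],[[0,0,0],0,0.4],[[0,0,0],0,0.2],[[0,0,0],0,0.1],[[0,0,0],0,0.1],[[0,0,0],0,0.1],[[0,0,0],0,0.1],[[0,0,0],0,0.1]]'
python3 -m inch '[[[0,0,-0.05],0,0.1],[[0,0,-0.2],0,0.1],[[0,0,-0.5],0,0.1],[[0,0,-0.6],0,0.1],[[-0.3,0,-0.5],0,0.1],[[-0.5,0,0],0,0.1],[[-0.5,0,0],0,0.1],[[-0.4,0,0],0,0.1],[[0,0,0],0,0.1],[[0,0,0],0,0.1]]'
python3 - <<'E'
from h import *
p=eyes.read_camera("top");s=eyes.read_camera("side")
pose(1.05,47)
for q in(p,s):
    for k,z in(("clip",53),("clip_tip",58),("clip_seat",58),("reel",16),("hole",58)):
        print(k,[(round(d["score"],2),at(q,d["centre"],z).round(1)) for d in eyes.spot_point(k,q)[:3]])
f=lambda A,r,c,h:cv2.resize(A[r-h:r+h,c-h:c+h,::-1],(400,400),interpolation=cv2.INTER_CUBIC)
cv2.imwrite("pics/g.png",np.hstack([f(p["pixels"],205,215,24),f(s["pixels"],170,240,24)]))
E
```

```text
t: 50.3
eef_pos: [469.1, -304.6, 28.3]
tcp_rot: [3.142, 0.0, 1.05]
ft_force: [0.3, -0.3, -0.5]
opening: 0.448
grip_force: 0.0
t: 51.55
eef_pos: [418.5, -392.6, 139.7]
tcp_rot: [3.141, -0.0, 1.05]
ft_force: [0.2, -0.7, -0.1]
opening: 0.449
grip_force: 0.0
t 51.65 tcp [ 418.7 -392.4  139.6] rpy [3.141 0.    1.05 ] j [-0.87  0.47  1.74  0.    0.93 -0.35] F [ 0.3  0.1 -0.1] M [ 0.03 -0.02  0.02] open 0.448 grip 0.0
shift now [ 1.69  -0.012  1.855]
turn 0.01 shift after turn [ 1.69  -0.013  1.855]
D 148.4 lat -0.7 Fax 0.3 Flat -0.2 Mz 0.02
clip [(0.76, array([ 323.9, -696.9,   53. ])), (0.56, array([ 506.1, -240.4,   53. ])), (0.44, array([ 465.6, -301.6,   53. ]))]
clip_tip [(0.56, array([ 420.4, -657.5,   58. ])), (0.46, array([ 506.4, -242.3,   58. ]))]
clip_seat [(0.73, array([ 373.7, -677.6,   58. ])), (0.48, array([ 493.2, -265.8,   58. ]))]
reel [(0.56, array([ 495.1, -277.5,   16. ]))]
hole [(0.62, array([ 500.5, -262.1,   58. ]))]
clip [(0.78, array([ 313.1, -746.8,   53. ]))]
clip_tip [(0.91, array([ 402.2, -710.7,   58. ])), (0.63, array([ 675.2, -214.4,   58. ])), (0.37, array([ 511.4, -212.8,   58. ]))]
clip_seat [(0.56, array([ 369.1, -728.2,   58. ])), (0.38, array([ 504.5, -271. ,   58. ])), (0.23, array([ 575.1, -148.6,   58. ]))]
reel [(0.63, array([ 509.9, -271.4,   16. ]))]
hole [(0.64, array([ 504.4, -267. ,   58. ]))]
```

```bash
python3 -c "
from cell import env
print(env.job_done())"
```

```text
the job is handed in; nothing more can be done
None
```

The reel sits flat on the turntable with the clip pushed through the cross hole at about 1.05 rad and snapped home; I handed the job in at 51.7 s with the robot clear, and the verdict was not reported. "Home" rests on force feel (the clip drew itself in, then sprang back when pushed past) and the networks' positions afterwards, as my ten picture views were used up. My first grasp at the reel missed: the shut fingers pressed on its top with about 11 N, but it stayed standing where it was.

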